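Load the feed-roller caddy and lock its leg at length

ROBOT

A 6-joint arm with a two-finger parallel gripper is mounted at the origin on the work surface. World frame = base frame: x ahead of the robot, y to its left, z up, the work surface at z = 0. Lengths are in m, angles in rad, forces in N, time in s.
With the tool pointing down it reaches from about 0.35 to 0.775 m from the base axis. Payload 5.5 kg.
Tool frame: the origin (TCP) lies between the finger pads; the fingertips stand 19 mm ahead of it and the grasp point (between the pads) is the TCP; z points along the fingers, y is the direction in which the jaws open and shut (so a half turn about z gives the same grasp; the last joint's range is limited). The gripper opens to 85 mm and grips with 20 to 120 N. Pads are 22 mm wide; open, the fingers measure 114 mm over their backs; the gripper's body (76 mm by 85 mm) begins 54 mm behind the grasp point. The pads swing forward as they close: fully open they stand 13 mm farther back than shut.
Start: joints at [1.088, 0.313, 0.046, 1.304, 0, 1.431], TCP at [0.193, 0.542, 0.25] pointing down, gripper open.
Joint ranges: [-2.76, 2.76], [-0.86, 1.69], [-1.03, 1.26], [-2.2, 2.34], [-1.47, 1.5], [-3.14, 3.14]. Speed limits (rad/s): [2.57, 2.57, 3.14, 3.14, 3.14, 3.14].

INTERFACE

Orientations are given as a unit quaternion [w, x, y, z].
In Python, from workcell import get_state, cams, workorder gives the robot as it stands.
- The arm moves only by the tool play_rows, never from a script. Its argument "series" is text: rows parted by semicolons, each of 7 numbers parted by spaces: the opening in per cent of the stroke, from 0 (shut) to 100 (fully open), then the shift along the tool's x, y, z in cm, then the turn, a rotation vector about the tool's x, y, z in degrees. A call has 1 to 12 rows; each row shifts and turns the commanded pose from where the row before left it, along the tool's axes as they then stand; what a row does not reach is not made up. A row lasts 1/8 s, in which the tool goes at most 62.5 mm and 10.7 degrees, less where a joint would pass 70% of its speed; a pose out of reach is approached as far as the arm can. A call with a gripper value outside its range is refused whole. The fingers move at their own pace and stop on an object; "newtons" is the grip in N (left out, the last holds). Time passes only in rows, so rows that do not move let the fingers close. It gives the time, the measured TCP pose, the force and the opening at its end, in the units of the state.
- get_state(): the state, without advancing time (a new reading comes with each control period).
- cams.read_camera(name): name is "scene" or "top"; returns the picture (400x640x3 uint8, red, green, blue); there is no depth.
- cams.get_calibration(name): a dict with "fx", "fy", "cx", "cy" (pixels), "rvec" (rotation vector, rad) and "tvec" (3), from world to camera coordinates, as OpenCV has them. Camera axes: x right, y down, z forward; pixel columns grow to the right and rows downward; lengths in m; the calibration is good to about 2 mm. A picture is of the moment at which its call begins. get_calibration takes no time and is no camera call.
- workorder.hand_in(): hands the job in, once; it reports no verdict.
The state is a dict: "clock": time; "joint_pos": joint angles; "qvel": joint speeds; "tau": joint torques, N m; "tcp_pos": TCP position; "orientation": TCP orientation; "wrist_force": force on the tool from outside, world axes, zero at the start; "ft_torque": the same for the moment, N m; "finger_gap": finger opening in m.
Only numpy, scipy, OpenCV 4.12 (cv2) and the standard library are available. Lean on these libraries where they do the work, as an engineer would, in place of code of your own. Each camera call takes 0.05 s, during which the arm holds its last target.

TASK

Get the roller caddy ready for the copier's paper bay: first stand the two feed rollers in the caddy's bores, the thick one in the wide bore and the thin one in the narrow bore, each fully down, and let go of them. Then push the spring-loaded sliding leg out by its T-handle until its pointer lines up with the index mark and, while holding it there, squeeze the sliding cam lever fully closed against the post; finish while still holding, with the lever pinched shut against the post, the leg at the mark. Do not close the lever before the leg is at the mark, and leave the index mark and everything else on the bench where it is.

Things in the scene. Friction and masses are not known exactly. Their poses are not given: they have to be found in the camera images.
- caddy: Caddy fixed to the bench: grey base 110 mm (x) by 320 mm (y, -170 to +150), 12 mm thick; origin on the bench surface. At its -y end an aluminium roller block, 70 mm (x) by 110 mm (y, -170 to -60), top 47 mm above the bench, with two upright bores 28 mm deep. The aluminium leg bar (40 mm wide, top 26 mm up) slides out to +y; it starts fully in; x points across it.
- bore_wide (a point): Centre of the floor of the wide bore (33 mm diameter), 19 mm above the bench, 28 mm below the mouth; nearer the caddy's -y end. Axes as the caddy's.
- bore_narrow (a point): Centre of the floor of the narrow bore (25 mm diameter), same height and depth, 56 mm further to the caddy's +y. Axes as the caddy's.
- roller_wide: Thick feed roller standing upright, 70 mm high: black rubber 30 mm across up to 46 mm, white plastic hub 26 mm across above it (the place to grip; once in the bore, 42 mm of the roller stand out of the block, the top 24 mm being hub). About 60 g. Origin at the centre of its foot, z up.
- roller_narrow: Thin feed roller standing upright, 70 mm high: black rubber 22 mm across up to 46 mm, white hub 18 mm across above it. 40 g or so. Origin at the centre of its foot, z up.
- leg: The sliding leg: aluminium bar with a T-handle (post and crossbar) on top and a black foot at its end. Slides to the caddy's +y by at most 100 mm; at the start it is fully in. A return spring pulls it in with 4 to 5.5 N all the time; it goes back in when let go. Origin at bench level, 60 mm straight below grip_mid.
- grip_mid (a point): Where to pinch, on the leg and moving with it: the middle between the outer faces of post and lever pad when CLOSED (28 mm apart), 60 mm above the bench. Axes as the caddy's. Post and pad stand up to 76 mm above the bench; parts between and below them reach 36 mm. Only the pad moves, so fingers must close centred here.
- crossbar (a point): Middle of the -y face of the T-handle's crossbar, 14 mm to +y of grip_mid, same height. The bar is rigid on the leg, 7 mm thick, 104 mm wide in x (centred), from 28 to 72 mm above the bench. Open fingers straddling post and pad can push this face to +y, and then close on post and pad without leaving it.
- post_face (a point): Centre of the outer (+x) face of the post, 14 mm to +x of grip_mid, same height. The post (called leg_c0 in the rules) is an upright aluminium block rigid on the leg, 20 mm (x) by 28 mm (y), the fixed jaw against which the lever is squeezed.
- lever: The sliding cam lever on the -x side of the post: an upright black pad 8 mm (x) by 22 mm (y) riding on the leg. It slides to the caddy's +x, towards the post, by 14 mm in all; it takes some 4 N and stays where it is left. It starts open (0 to 3 mm closed). Its origin is not on the pad but at bench level, 28 mm to +x of pad_face.
- pad_face (a point): Centre of the outer (-x) face of the lever pad, moving with it, same height as grip_mid: 28 mm to -x of grip_mid when open, 14 mm when fully closed.
- leg_pointer (a point): Tip of the steel pointer (3 mm wide, on a dark block) on the +x side of the leg bar, 50 mm to +y of grip_mid, 22 mm above the bench, moving with the leg. Axes as the caddy's.
- mark_line (a point): Tip of the index mark: small plain brass rider on the scale at the +x edge of the base, 20 mm above the bench; it stands fast. The leg is at length when the pointer has the same y (caddy axes) as this point, which lies 40 to 85 mm to +y of where the pointer starts.
- gear: Bystander, leave alone: dark plastic gear blank, a flat ring 34 mm across and 10 mm high, lying between the places of the rollers.
- old_roller: Bystander, leave alone: worn roller, squat and much wider than the two to be loaded: 44 mm across, 42 mm high, standing.
- screwdriver: Bystander, leave alone: screwdriver, 190 mm long, lying on the near side of the caddy.
- brush: Bystander, leave alone: cleaning brush, 180 mm long, lying beyond the caddy.
- cleaner: Bystander, leave alone: white bottle, 56 mm across, 150 mm high, standing at the left.
- screw_tray: Bystander, leave alone: grey open tray 100 x 140 x 25 mm, beyond the rollers.

How it is judged:
On the way, in this order (a step that is already met when the one before it is completed fails the run):
1. both rollers stand fully down in their own bores, released (horizontal distance between roller_wide and bore_wide below 0.004 m and z of roller_wide in the frame of bore_wide below 0.004 m and angle between each of roller_wide, roller_narrow's own z axis and vertical below 0.12 rad and horizontal distance between roller_narrow and bore_narrow below 0.004 m and z of roller_narrow in the frame of bore_narrow below 0.004 m and contact force between the fingers and roller_wide below 0.2 N and contact force between the fingers and roller_narrow below 0.2 N), for 0.2 s.
2. the leg is at the mark with the lever still open (y of leg_pointer in the frame of mark_line between -0.005 and 0.005 m and x of pad_face in the frame of grip_mid below -0.02 m), for 0.15 s.
3. the lever is closed with the leg at the mark, pinched by the fingers (y of leg_pointer in the frame of mark_line between -0.005 and 0.005 m and x of pad_face in the frame of grip_mid above -0.016 m and contact force between the fingers and lever above 3 N and contact force between the fingers and leg_c0 above 3 N), for 0.2 s.
At the end, for the whole second after the job is handed in: Both rollers stand in their own bores (within 4 mm of the axis and of the floor, tilt under 0.12 rad), released; the pointer is within 5 mm of the index mark, the leg still, the lever closed (at least 12 of 14 mm), and the fingers still pinch lever pad and post with more than 3 N on each (all of step 1 and all of step 3 and linear speed of leg below 0.01 m/s); the arm keeps its last pose, push and grip.
It fails at once if the lever is closed while the leg is off the mark (x of pad_face in the frame of grip_mid above -0.018 m and (y of leg_pointer in the frame of mark_line above 0.009 m or y of leg_pointer in the frame of mark_line below -0.009 m)).
It fails at once if the index mark is shifted (distance of mark_line from where it was at the start of the episode above 0.004 m).
It fails at once if a bystander is disturbed (distance of any of gear, old_roller, screwdriver, brush, cleaner, screw_tray from where it was at the start of the episode above 0.025 m).
It also fails if it takes over 64 s, if anything falls off the work surface, if the arm or the gripper's body presses on something with over 40 N, if the wrist force passes 120 N, or if a joint passes its speed limit or range.

## Working session

There is one attempt and no reset: what is moved stays moved. The work goes in short steps, Python scripts to look and compute and a tool call to move; the robot and the scene stay as the last step left them, time stands still between calls to the robot, and variables do not carry over. Pictures are saved under pics/ and viewed, and the job is handed in when it is done.

Besides the shell and the picture viewer there is one more tool, called after "Request:" as name(argument=value, ...) on one line, values as JSON. play_rows: Moves the arm, as the interface text tells. Its arguments: {"type":"object","properties":{"series":{"type":"string"},"newtons":{"type":"number"}},"required":["series"]}

```bash
ls; mkdir -p pics
python3 - <<'E'
from workcell import get_state, cams, workorder
import cv2
print(get_state())
for n in("scene","top"):
    im=cams.read_camera(n); cv2.imwrite(f"pics/{n}0.png",im[:,:,::-1]); print(n,cams.get_calibration(n))
E
```

```text
pics
{'clock': 0.0, 'joint_pos': array([1.08837917e+00, 3.13985928e-01, 4.49814214e-02, 1.30361634e+00,
       1.35043717e-05, 1.43121023e+00]), 'qvel': array([-0.00161924, -0.00020116, -0.00081418,  0.00052022, -0.00121319,
       -0.0016461 ]), 'tau': array([-7.33147608e-04, -4.80628395e+01,  2.98533583e+01,  1.94989733e-02,
       -1.20749896e-04,  1.30441386e-06]), 'tcp_pos': array([0.19306107, 0.54110839, 0.24941809]), 'orientation': array([-2.85590734e-04,  1.70577240e-01,  9.85343886e-01, -8.66429239e-04]), 'wrist_force': array([ 0.67184158,  0.81372635, -0.90312326]), 'ft_torque': array([ 0.01855579, -0.01293213,  0.00286379]), 'finger_gap': 0.08581326954469924}
scene {'fx': 445.1899655841287, 'fy': 445.1899655841287, 'cx': 315.50432079319864, 'cy': 194.08192048082097, 'rvec': array([ 1.88488475,  1.43792436, -0.6328663 ]), 'tvec': array([-0.18244251, -0.32372471,  1.74836103])}
top {'fx': 459.7371503130537, 'fy': 459.7371503130537, 'cx': 324.9846541844625, 'cy': 197.62430529950123, 'rvec': array([ 2.13114337, -2.18174757,  0.09426437]), 'tvec': array([0.043488  , 0.56534924, 1.32308528])}
```

View pics/scene0.png

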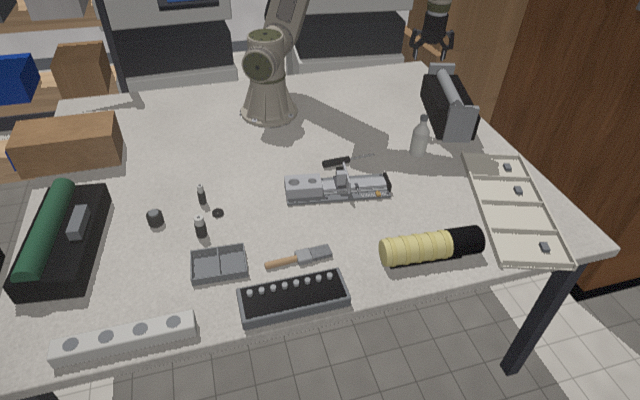

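View pics/top0.png

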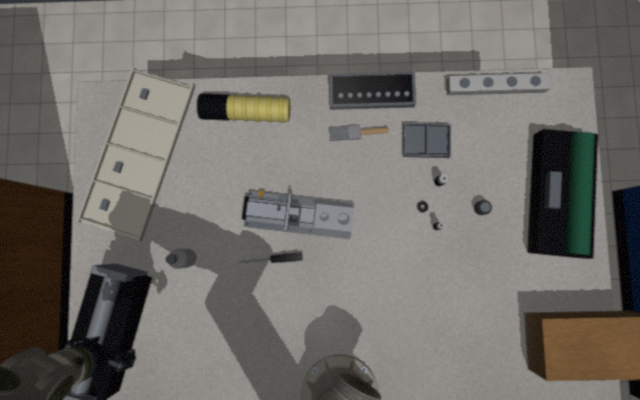

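The scene view has the caddy around (340,188), the rollers at (201,195) and (200,227), and the gear at (218,212). The top view has the caddy at (298,213), the rollers at about (440,180) and (438,225), and the brass mark near (261,192). I'll zoom in next.

```bash
cat > h.py <<'E'
import numpy as np, cv2
from workcell import get_state, cams
def cal(n):
    c=cams.get_calibration(n); K=np.array([[c["fx"],0,c["cx"]],[0,c["fy"],c["cy"]],[0,0,1]])
    return K,np.array(c["rvec"]),np.array(c["tvec"])
def proj(n,P):
    K,r,t=cal(n); return cv2.projectPoints(np.array(P,float).reshape(-1,3),r,t,K,None)[0].reshape(-1,2)
def ray(n,uv):
    K,r,t=cal(n);R=cv2.Rodrigues(r)[0]; d=R.T@np.linalg.inv(K)@np.array([uv[0],uv[1],1.]); return -R.T@t,d
def onz(n,uv,z):
    o,d=ray(n,uv); return o+d*(z-o[2])/d[2]
def tri(a,b):
    P=[]
    for n in("scene","top"):
        K,r,t=cal(n);P.append(K@np.c_[cv2.Rodrigues(r)[0],t])
    X=cv2.triangulatePoints(P[0],P[1],np.array(a,float).reshape(2,1),np.array(b,float).reshape(2,1))[:,0]
    return X[:3]/X[3]
def crop(im,x,y,w,h,s,name):
    c=cv2.resize(im[y:y+h,x:x+w],None,fx=s,fy=s,interpolation=cv2.INTER_CUBIC)
    cv2.imwrite("pics/"+name,c)
E
python3 - <<'E'
from h import *
t=cv2.imread("pics/top0.png");s=cv2.imread("pics/scene0.png")
crop(t,235,175,130,80,6,"tc.png");crop(t,405,165,100,75,8,"tr.png")
crop(s,275,145,130,70,6,"sc.png");crop(s,140,170,100,75,8,"sr.png")
E
```

```text
(no output)
```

View pics/tc.png

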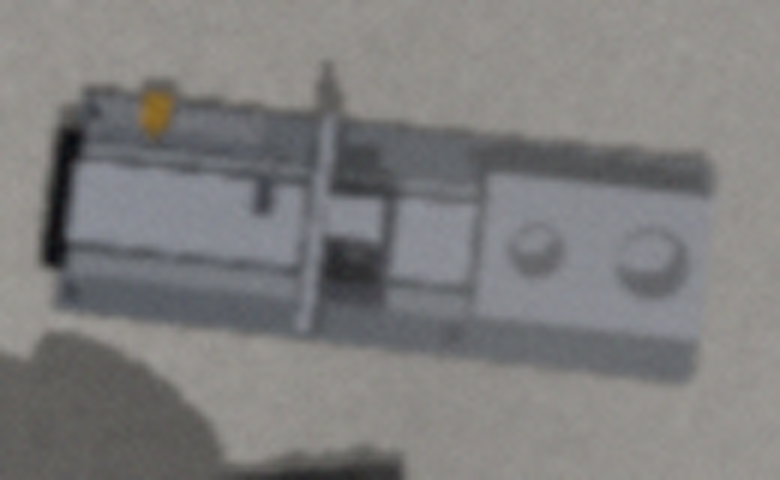

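View pics/tr.png

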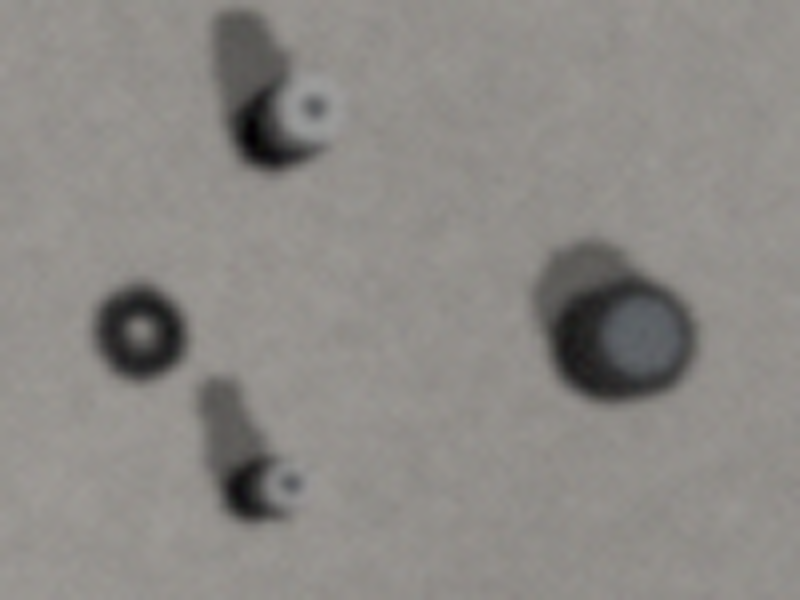

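View pics/sc.png

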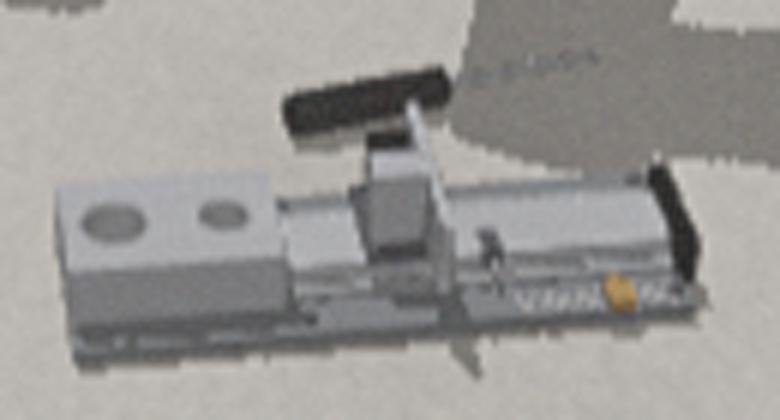

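View pics/sr.png

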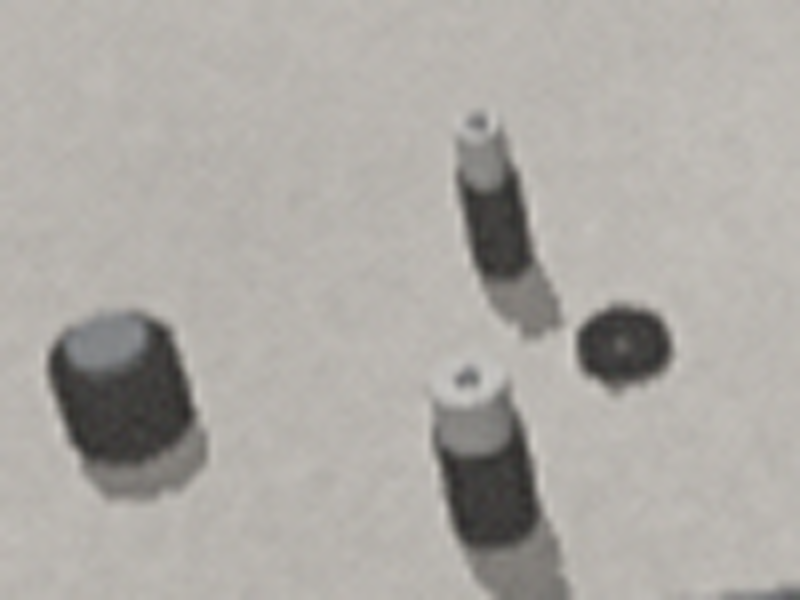

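Run:
```python
from h import *
np.set_printoptions(precision=4,suppress=True)
U=lambda p,o,s:(o[0]+(p[0]+.5)/s-.5,o[1]+(p[1]+.5)/s-.5)
T=lambda p:U(p,(235,175),6);S=lambda p:U(p,(275,145),6);TR=lambda p:U(p,(405,165),8);SR=lambda p:U(p,(140,170),8)
def both(nm,s,t,z):
    print(nm,"tri",tri(s,t),"scene",onz("scene",s,z)[:2],"top",onz("top",t,z)[:2])
both("wide",S((114,222)),T((652,262)),.047)
both("narrow",S((224,214)),T((538,250)),.047)
for k,s,t in(("c-x-y",(60,187),(698,340)),("c-x+y",(262,170),(472,316)),("c+x+y",(285,258),(487,172)),("c+x-y",(68,272),(716,196))): both(k,S(s),T(t),.047)
both("rw",SR((470,382)),TR((312,108)),.07)
both("rn",SR((477,122)),TR((288,484)),.07)
both("gear",SR((625,343)),TR((140,332)),.01)
both("old",SR((108,343)),TR((645,340)),.042)
both("mark",S((620,308)),T((157,135)),.02)
both("ptr",S((500,285)),T((262,180)),.022)
for k,p in(("+x-y",(712,156)),("+x+y",(88,88)),("-x-y",(690,378)),("-x+y",(58,308))): print("base",k,onz("top",T(p),.012)[:2])
both("cross+x",S((455,285)),T((328,100)),.03)
print("cross top", onz("top",T((328,115)),.072)[:2],onz("top",T((303,330)),.072)[:2])
```

```text
wide tri [ 0.5029 -0.0224  0.0486] scene [ 0.5008 -0.0228] top [ 0.5032 -0.0216]
narrow tri [0.5101 0.0328 0.0483] scene [0.5084 0.0328] top [0.5103 0.0332]
c-x-y tri [ 0.4652 -0.0427  0.0461] scene [ 0.4664 -0.0429] top [ 0.4651 -0.0427]
c-x+y tri [0.4787 0.0638 0.0468] scene [0.4785 0.0616] top [0.4792 0.0657]
c+x+y tri [0.5483 0.0554 0.0457] scene [0.5495 0.053 ] top [0.5487 0.0571]
c+x-y tri [ 0.5342 -0.0538  0.0479] scene [ 0.533 -0.054] top [ 0.5343 -0.0533]
rw tri [ 0.61   -0.3114  0.0685] scene [ 0.6113 -0.3118] top [ 0.6098 -0.3105]
rn tri [ 0.4758 -0.2967  0.0707] scene [ 0.4743 -0.2982] top [ 0.476  -0.2954]
gear tri [ 0.5363 -0.2587  0.0068] scene [ 0.5394 -0.2596] top [ 0.5362 -0.2572]
old tri [ 0.5263 -0.4337  0.0394] scene [ 0.5293 -0.4332] top [ 0.5261 -0.4327]
mark tri [ 0.5765  0.2261 -0.0013] scene [0.5988 0.2158] top [0.5737 0.2217]
ptr tri [0.5512 0.1708 0.0055] scene [0.5689 0.1621] top [0.5498 0.1694]
base +x-y [ 0.5573 -0.0535]
base +x+y [0.5991 0.2574]
base -x-y [ 0.4477 -0.0395]
base -x+y [0.4895 0.2728]
cross+x tri [0.5857 0.1325 0.0425] scene [0.5719 0.1362] top [0.5879 0.1354]
cross top [0.5754 0.1315] [0.4733 0.1447]
```

Request:
play_rows(series="100 0 0 0 0 0 9.74;100 0 0 0 0 0 9.74;100 0 0 0 0 0 9.74;100 0 0 0 0 0 9.74;100 0 0 0 0 0 9.74;100 0 0 0 0 0 9.74;100 0 0 0 0 0 9.74;100 0 0 0 0 0 9.74")

```text
clock: 1.1
tcp_pos: [0.1931, 0.5413, 0.2497]
orientation: [0.0, 0.754, 0.657, -0.001]
wrist_force: [0.4, 0.0, 1.3]
finger_gap: 0.0853
```

Request:
play_rows(series="100 -4.4 2.92 0 0 0 0;100 -4.4 2.92 0 0 0 0;100 -4.4 2.92 0 0 0 0;100 -4.4 2.92 0 0 0 0;100 -4.4 2.92 0 0 0 0;100 -4.4 2.92 0 0 0 0;100 -4.4 2.92 0 0 0 0;100 -4.4 2.92 0 0 0 0;100 -4.4 2.92 0 0 0 0;100 -4.4 2.92 0 0 0 0;100 -4.4 2.92 0 0 0 0;100 -4.4 2.92 0 0 0 0")

```text
clock: 2.6
tcp_pos: [0.4715, -0.0296, 0.2501]
orientation: [-0.0, 0.752, 0.659, 0.0]
wrist_force: [0.8, 0.1, 0.6]
finger_gap: 0.0854
```

Request:
play_rows(series="100 -4.4 2.92 0 0 0 0;100 -4.4 2.92 0 0 0 0;100 -4.4 2.92 0 0 0 0;100 -4.4 2.92 0 0 0 0;100 -4.4 2.92 0 0 0 0;100 -4.4 2.92 0 0 0 0;100 0 0 0 0 0 0;100 0 0 0 0 0 0")

```text
clock: 3.6
tcp_pos: [0.6096, -0.3123, 0.2492]
orientation: [-0.001, 0.752, 0.659, -0.0]
wrist_force: [-0.5, 0.9, 1.5]
finger_gap: 0.0855
```

Run:
```python
from h import *
for n in("scene","top"):
    im=cams.read_camera(n)[:,:,::-1].copy(); cv2.imwrite(f"pics/{n}1.png",im)
    s=get_state()["tcp_pos"]; print(n,proj(n,s),proj(n,[.6095,-.311,.07]))
    u=proj(n,s)[0].astype(int)
    crop(im,max(u[0]-60,0),max(u[1]-40,0),120,90,5,f"{n}1c.png"); print(u-[60,40])
```

```text
scene [[186.99360194 163.07044429]] [[198.56784879 216.80128204]]
[126 123]
top [[461.15035201 167.15961489]] [[443.75379103 178.16928441]]
[401 127]
```

View pics/scene1c.png

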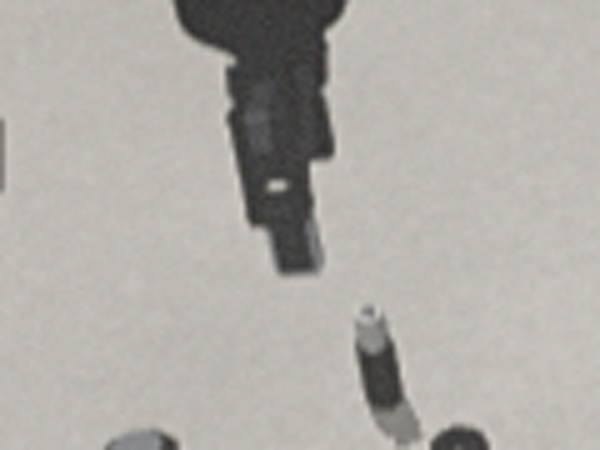

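View pics/top1c.png

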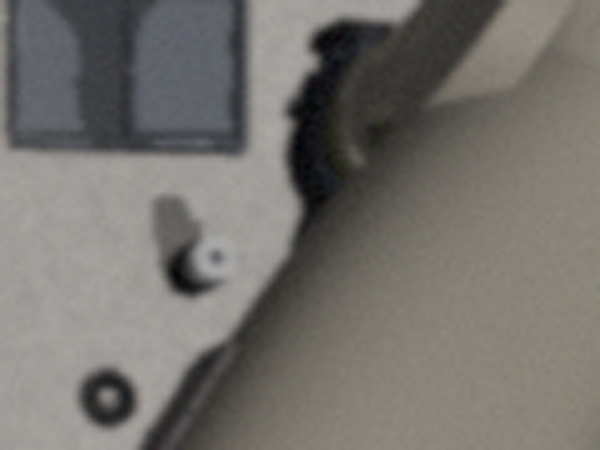

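The scene view shows the gripper above the thick roller with its tip near (185,177), and nothing disturbed. I'm descending onto the hub.

Request:
play_rows(series="100 0.1 0 3 0 0 0;100 0 0 4 0 0 0;100 0 0 4 0 0 0;100 0 0 3.5 0 0 0;100 0 0 2.5 0 0 0;100 0 0 1.3 0 0 0;100 0 0 0 0 0 0;100 0 0 0 0 0 0")

```text
clock: 4.7
tcp_pos: [0.6111, -0.3119, 0.069]
orientation: [0.001, 0.752, 0.659, 0.0]
wrist_force: [0.2, -0.6, 0.8]
finger_gap: 0.0856
```

Run:
```python
from h import *
n="scene"
im=cams.read_camera(n)[:,:,::-1].copy(); crop(im,140,170,100,75,8,"s2.png");print(get_state()["tcp_pos"])
```

```text
[ 0.61117716 -0.31205557  0.06907079]
```

View pics/s2.png

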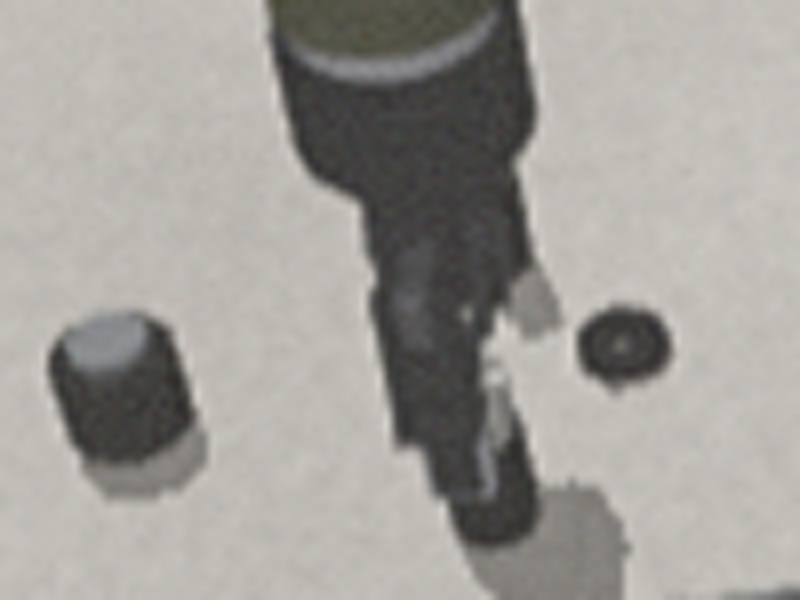

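The fingers straddle the thick roller; the near fingertip is at crop (460,495), beside the hub. Closing.

Request:
play_rows(series="0 0 0 0 0 0 0;0 0 0 0 0 0 0;0 0 0 0 0 0 0;0 0 0 0 0 0 0;0 0 0 0 0 0 0;0 0 0 0 0 0 0", newtons=40)

```text
clock: 5.5
tcp_pos: [0.6103, -0.3118, 0.0675]
orientation: [0.0, 0.752, 0.659, 0.0]
wrist_force: [-0.9, -0.2, 3.0]
finger_gap: 0.0247
```

Request:
play_rows(series="0 0 0 -3 0 0 0;0 0 0 -4 0 0 0;0 0 0 -3 0 0 0;0 3.9 -2.06 0 0 0 0;0 3.9 -2.06 0 0 0 0;0 3.9 -2.06 0 0 0 0;0 3.9 -2.06 0 0 0 0;0 3.9 -2.06 0 0 0 0;0 3.9 -2.06 0 0 0 0;0 3.9 -2.06 0 0 0 0;0 0 0 0 0 0 0;0 0 0 0 0 0 0")

```text
clock: 7.0
tcp_pos: [0.5036, -0.0222, 0.1673]
orientation: [0.0, 0.752, 0.659, 0.0]
wrist_force: [0.6, -0.5, -0.7]
finger_gap: 0.0246
```

Run:
```python
from h import *
print(get_state()["tcp_pos"])
for n,o in(("scene",(260,120)),("top",(300,150))):
    im=cams.read_camera(n)[:,:,::-1].copy(); crop(im,*o,120,90,6,n+"3.png");print(get_state()["tcp_pos"],proj(n,[.5026,-.0222,.047])[0]-o,proj(n,get_state()["tcp_pos"])[0]-o)
```

```text
[ 0.50359331 -0.0222493   0.16734254]
[ 0.50382023 -0.02271261  0.16731654] [33.9164887  61.92325192] [33.38343047 29.57811832]
[ 0.50383105 -0.02297373  0.16724614] [43.46402611 68.43859107] [44.59381214 65.13191837]
```

View pics/scene3.png

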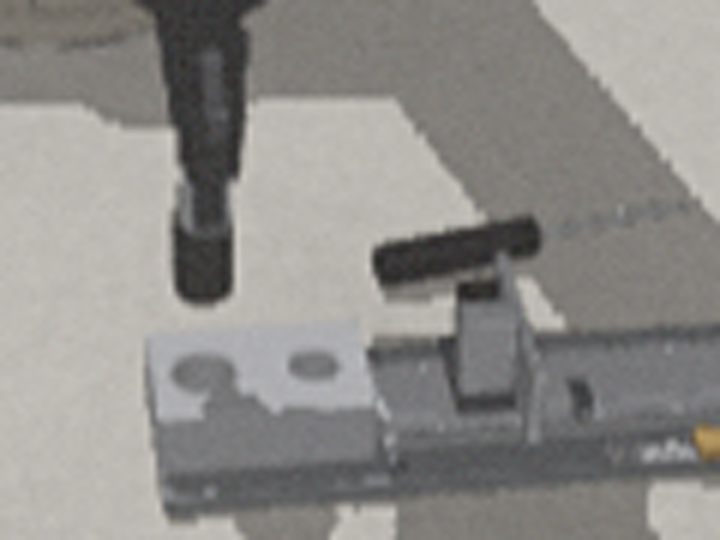

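View pics/top3.png

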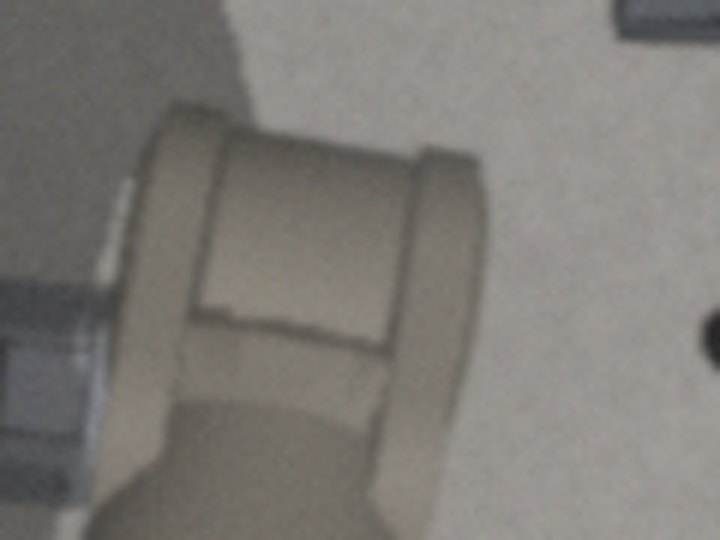

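The scene view shows the roller held upright over the wide bore: foot centre at crop (203,290), bore at (204,373), so the columns match. Descending.

Request:
play_rows(series="0 0 -0.1 2 0 0 0;0 0 0 1.5 0 0 0;0 0 0 1 0 0 0;0 0 0 0.4 0 0 0;0 0 0 0.3 0 0 0;0 0 0 0 0 0 0")

```text
clock: 7.85
tcp_pos: [0.5024, -0.022, 0.1154]
orientation: [0.0, 0.752, 0.659, 0.0]
wrist_force: [0.7, -0.9, -0.9]
finger_gap: 0.0243
```

Request:
play_rows(series="0 0 0 0.3 0 0 0;0 0 0 0.3 0 0 0;0 0 0 0.3 0 0 0;0 0 0 0 0 0 0")

```text
clock: 8.35
tcp_pos: [0.502, -0.0219, 0.106]
orientation: [-0.0, 0.752, 0.659, -0.0]
wrist_force: [-0.6, 0.3, -1.0]
finger_gap: 0.0243
```

Request:
play_rows(series="0 0 0 0.5 0 0 0;0 0 0 0.5 0 0 0;0 0 0 0.5 0 0 0;0 0 0 0.3 0 0 0;0 0 0 0.2 0 0 0;0 0 0 0 0 0 0")

```text
clock: 9.1
tcp_pos: [0.5022, -0.0219, 0.0865]
orientation: [-0.0, 0.752, 0.659, 0.0]
wrist_force: [-0.8, 0.8, 1.8]
finger_gap: 0.0248
```

Request:
play_rows(series="100 0 0 0 0 0 0;100 0 0 0 0 0 0;100 0 0 0 0 0 0;100 0 0 -2 0 0 0;100 0 0 -4 0 0 0;100 0 0 -4 0 0 0;100 -4.6 0.16 0 0 0 0;100 -4.6 0.16 0 0 0 0;100 -4.6 0.16 0 0 0 0;100 -4.6 0.16 0 0 0 0;100 -4.6 0.16 0 0 0 0;100 -4.6 0.16 0 0 0 0")

```text
clock: 10.6
tcp_pos: [0.4751, -0.2983, 0.1863]
orientation: [0.0, 0.752, 0.659, 0.0]
wrist_force: [0.6, 0.4, 1.1]
finger_gap: 0.0853
```

Run:
```python
from h import *
for n,o in(("scene",(260,120)),("top",(300,150))):
    im=cams.read_camera(n)[:,:,::-1].copy(); crop(im,*o,120,90,6,n+"4.png");print(get_state()["tcp_pos"])
```

```text
[ 0.47507924 -0.30398423  0.18615958]
[ 0.47518482 -0.30125816  0.18606275]
```

View pics/scene4.png

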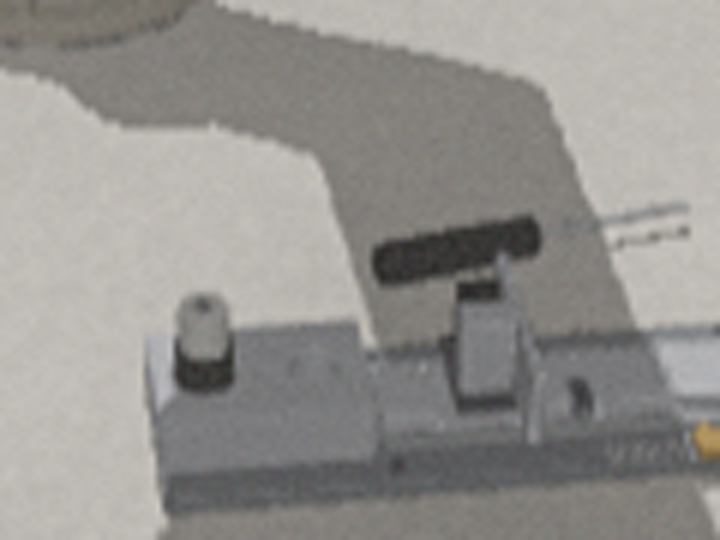

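View pics/top4.png

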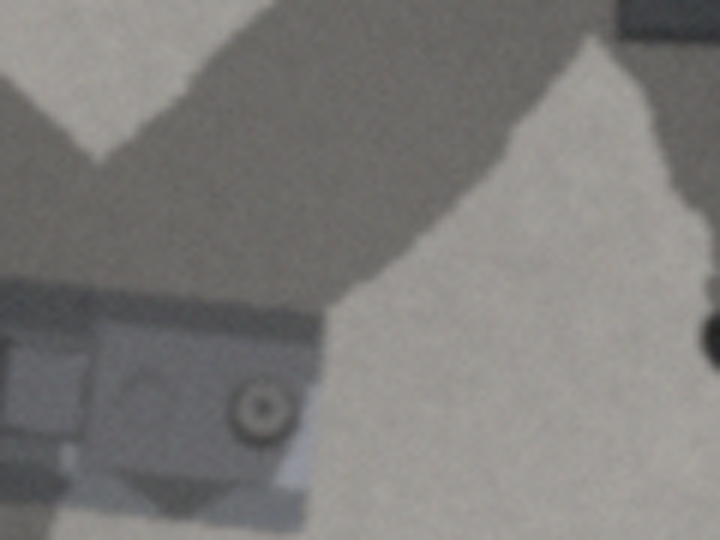

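The wide roller stands upright in its bore, hub top at scene crop (204,305) and top crop (264,408). Next is the thin roller.

Request:
play_rows(series="100 0 0 0 0 0 0;100 0 0 0 0 0 0;100 0 0 3.5 0 0 0;100 0 0 3 0 0 0;100 0 0 2 0 0 0;100 0 0 0 0 0 0;100 0 0 0 0 0 0")

```text
clock: 11.58
tcp_pos: [0.4761, -0.2964, 0.1022]
orientation: [0.001, 0.752, 0.659, 0.0]
wrist_force: [0.1, -0.5, 0.1]
finger_gap: 0.0851
```

Request:
play_rows(series="100 0 0 2 0 0 0;100 0 0 1.4 0 0 0;100 0 0 0 0 0 0;0 0 0 0 0 0 0;0 0 0 0 0 0 0;0 0 0 0 0 0 0;0 0 0 0 0 0 0;0 0 0 0 0 0 0;0 0 0 0 0 0 0", newtons=40)

```text
clock: 12.7
tcp_pos: [0.4756, -0.297, 0.0677]
orientation: [0.0, 0.752, 0.659, 0.0]
wrist_force: [-0.4, 0.6, 3.6]
finger_gap: 0.0165
```

Request:
play_rows(series="0 0 0 -4 0 0 0;0 0 0 -5 0 0 0;0 0 0 -4 0 0 0;0 4.74 -0.13 0 0 0 0;0 4.74 -0.13 0 0 0 0;0 4.74 -0.13 0 0 0 0;0 4.74 -0.13 0 0 0 0;0 4.74 -0.13 0 0 0 0;0 4.74 -0.13 0 0 0 0;0 4.74 -0.13 0 0 0 0;0 0 0 0 0 0 0;0 0 0 0 0 0 0")

```text
clock: 14.2
tcp_pos: [0.5099, 0.0332, 0.197]
orientation: [-0.0, 0.752, 0.659, -0.0]
wrist_force: [0.1, 0.5, -0.9]
finger_gap: 0.0163
```

Run:
```python
from h import *
for n,o in(("scene",(260,120)),):
    im=cams.read_camera(n)[:,:,::-1].copy(); crop(im,*o,120,90,6,n+"5.png");print(get_state()["tcp_pos"],proj(n,[.5097,.0334,.047])[0]-o)
```

```text
[0.50992508 0.03265047 0.1970336 ] [52.21717242 60.47368769]
```

View pics/scene5.png

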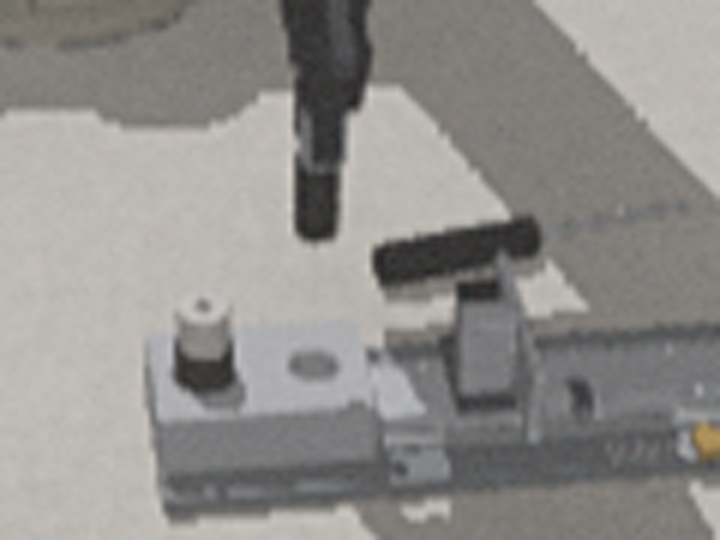

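The thin roller is upright over the narrow bore: foot centre at crop (317,238), bore at (315,366). Descending.

Request:
play_rows(series="0 -0.05 0 3 0 0 0;0 0 0 2.5 0 0 0;0 0 0 1.5 0 0 0;0 0 0 0.6 0 0 0;0 0 0 0.3 0 0 0;0 0 0 0 0 0 0;0 0 0 0.3 0 0 0;0 0 0 0.3 0 0 0;0 0 0 0 0 0 0")

```text
clock: 15.38
tcp_pos: [0.5098, 0.0329, 0.1121]
orientation: [-0.0, 0.752, 0.659, -0.0]
wrist_force: [0.6, 0.5, -0.4]
finger_gap: 0.0168
```

Request:
play_rows(series="0 0 0 0.3 0 0 0;0 0 0 0.3 0 0 0;0 0 0 0.3 0 0 0;0 0 0 0 0 0 0")

```text
clock: 15.88
tcp_pos: [0.5097, 0.0328, 0.1029]
orientation: [-0.0, 0.752, 0.659, -0.0]
wrist_force: [0.2, 0.1, -0.6]
finger_gap: 0.0165
```

Request:
play_rows(series="0 0 0 0.5 0 0 0;0 0 0 0.5 0 0 0;0 0 0 0.4 0 0 0;0 0 0 0.2 0 0 0;0 0 0 0 0 0 0;100 0 0 0 0 0 0;100 0 0 0 0 0 0;100 0 0 0 0 0 0;100 0 0 -2 0 0 0;100 0 0 -4 0 0 0;100 0 0 -4 0 0 0")

```text
clock: 17.25
tcp_pos: [0.5097, 0.0328, 0.1882]
orientation: [-0.0, 0.752, 0.659, -0.0]
wrist_force: [0.6, -0.1, 0.5]
finger_gap: 0.0853
```

Request:
play_rows(series="100 0 -4 -4 0 0 0;100 0 -5 -3 0 0 0;100 0 -4 0 0 0 0;100 0 0 0 0 0 0;100 0 0 0 0 0 0")

```text
clock: 17.88
tcp_pos: [0.3818, 0.0498, 0.2576]
orientation: [0.001, 0.752, 0.659, 0.001]
wrist_force: [0.7, 0.2, -0.7]
finger_gap: 0.0856
```

Run:
```python
from h import *
for n,o in(("scene",(275,135)),("top",(235,165))):
    im=cams.read_camera(n)[:,:,::-1].copy(); cv2.imwrite(f"pics/{n}6f.png",im);crop(im,*o,130,85,6,n+"6.png");print(get_state()["tcp_pos"])
```

```text
[0.38200393 0.04976539 0.25732906]
[0.38205728 0.04971397 0.25716455]
```

View pics/scene6.png

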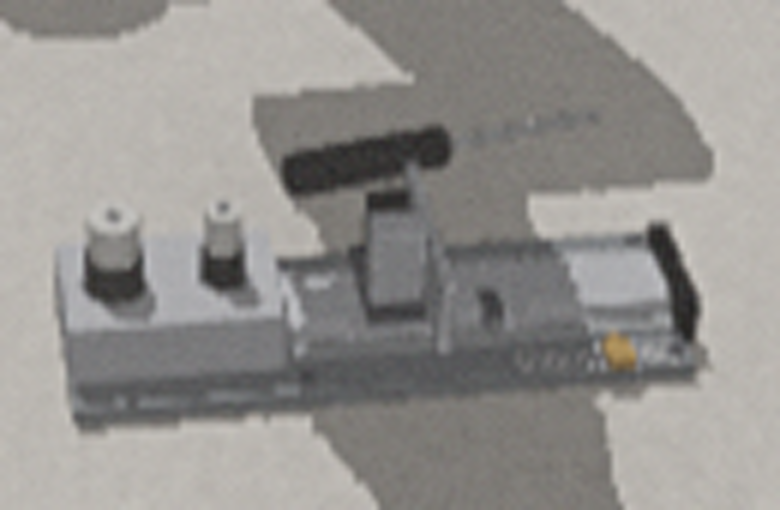

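View pics/top6.png

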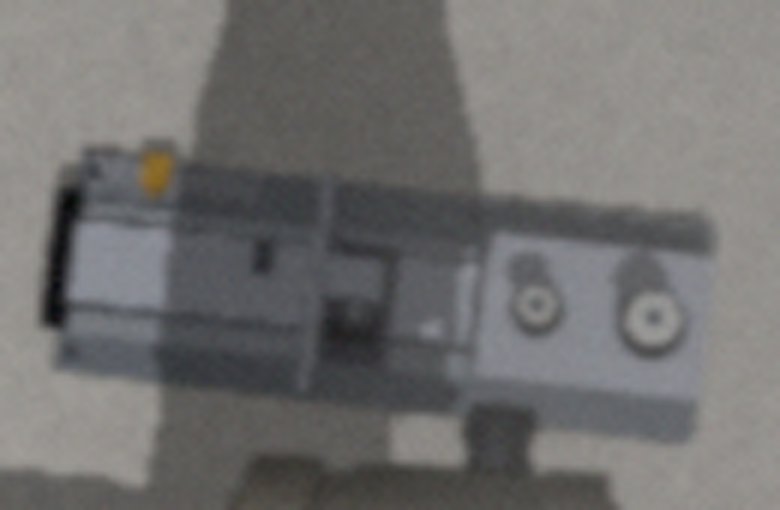

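```bash
cat >> h.py <<'E'
U=lambda p,o,s:(o[0]+(p[0]+.5)/s-.5,o[1]+(p[1]+.5)/s-.5)
O=np.array([.5063,.0055]);AX=np.array([.9914,-.1305]);AY=np.array([.1305,.9914])
def cad(P): d=np.array(P[:2])-O; return np.array([d@AX,d@AY,P[2]])
def brass(im):
    h=cv2.cvtColor(im,cv2.COLOR_BGR2HSV); return cv2.inRange(h,(10,110,60),(30,255,255))
E
python3 - <<'E'
from h import *
np.set_printoptions(precision=4,suppress=True)
for n in("scene","top"):
    im=cv2.imread(f"pics/{n}0.png"); m=brass(im); 
    ox=(275,145) if n=="scene" else (235,175)
    k=np.zeros_like(m);k[ox[1]:ox[1]+80,ox[0]:ox[0]+130]=1;ys,xs=np.nonzero(m*k); print(n,xs.mean(),ys.mean(),len(xs),xs.min(),xs.max(),ys.min(),ys.max())
    c=ray(n,(0,0))[0];print("cam",c,cad(c))
    for z in(.016,.02,.026): print(z,cad(onz(n,(xs.mean(),ys.mean()),z)))
S=lambda p:U(p,(275,145),6);T=lambda p:U(p,(235,175),6)
print("blk",cad(tri(S((490,242)),T((262,192)))))
for z in(.02,.026,.03):print(z,cad(onz("scene",S((490,242)),z)),cad(onz("top",T((262,192)),z)))
S6=lambda p:U(p,(275,135),6);T6=lambda p:U(p,(235,165),6)
print("tops",tri(S6((113,216)),T6((655,317))),tri(S6((224,207)),T6((537,303))))
s=cv2.imread("pics/scene0.png");crop(s,340,175,60,30,13,"z.png")
s=cv2.imread("pics/top0.png");crop(s,245,183,60,40,13,"zt.png")
E
```

```text
scene 377.64285714285717 193.07142857142858 14 376 379 191 195
cam [ 1.5196 -0.2618  0.9039] [ 1.0395 -0.1328  0.9039]
0.016 [0.0468 0.2247 0.016 ]
0.02 [0.0513 0.2231 0.02  ]
0.026 [0.058  0.2206 0.026 ]
top 260.5833333333333 193.08333333333334 24 259 263 190 196
cam [0.4207 0.0047 1.3766] [-0.0848 -0.012   1.3766]
0.016 [0.0509 0.2258 0.016 ]
0.02 [0.0505 0.2251 0.02  ]
0.026 [0.0499 0.224  0.026 ]
blk [0.0151 0.1651 0.0285]
0.02 [0.0051 0.1663 0.02  ] [0.016  0.1678 0.02  ]
0.026 [0.0122 0.1643 0.026 ] [0.0155 0.167  0.026 ]
0.03 [0.0169 0.1629 0.03  ] [0.0153 0.1664 0.03  ]
tops [ 0.5026 -0.0227  0.0906] [0.5104 0.0321 0.0916]
```

View pics/z.png

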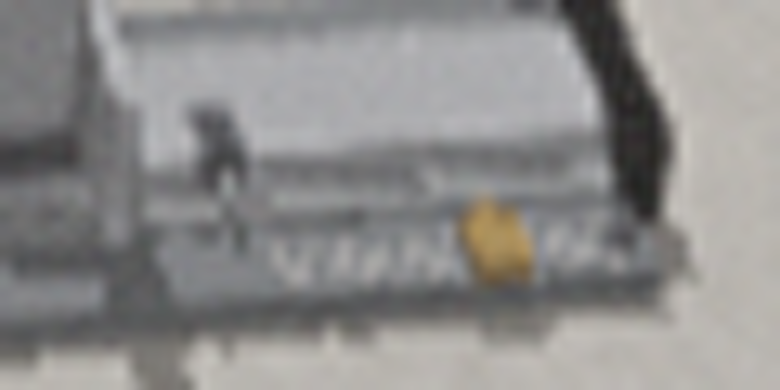

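View pics/zt.png

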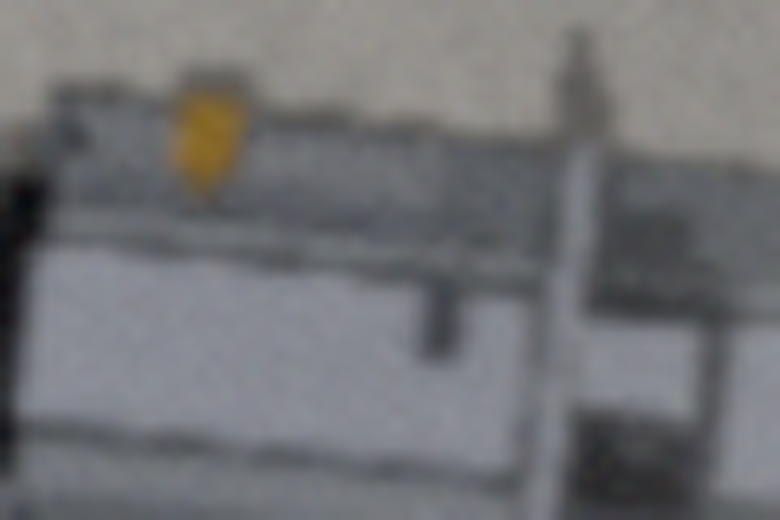

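Both rollers are in: hub tops triangulate to z≈0.091 against an expected 0.089, upright and over their bores. The mark is about 58 mm to +y of the pointer. Next I'll bring the open fingers down around the post and pad, behind the crossbar.

Request:
play_rows(series="100 2.58 4.3 0 0 0 0;100 2.58 4.3 0 0 0 0;86 2.58 4.3 2 0 0 0;86 0 0 4 0 0 0;86 0 0 4 0 0 0;86 0 0 3 0 0 0;86 0 0 0 0 0 0;86 0 0 0 0 0 0", newtons=30)

```text
clock: 18.98
tcp_pos: [0.5202, 0.1096, 0.1279]
orientation: [0.0, 0.752, 0.659, 0.0]
wrist_force: [1.0, 0.1, 1.0]
finger_gap: 0.0736
```

Run:
```python
from h import *
for n,o in(("scene",(275,135)),):
    im=cams.read_camera(n)[:,:,::-1].copy(); crop(im,*o,130,85,6,n+"7.png");s=get_state();print(s["tcp_pos"],cad(s["tcp_pos"]),s["finger_gap"])
```

```text
[0.52054209 0.10961854 0.12848428] [0.00053214 0.10508171 0.12848428] 0.07362606820038962
```

View pics/scene7.png

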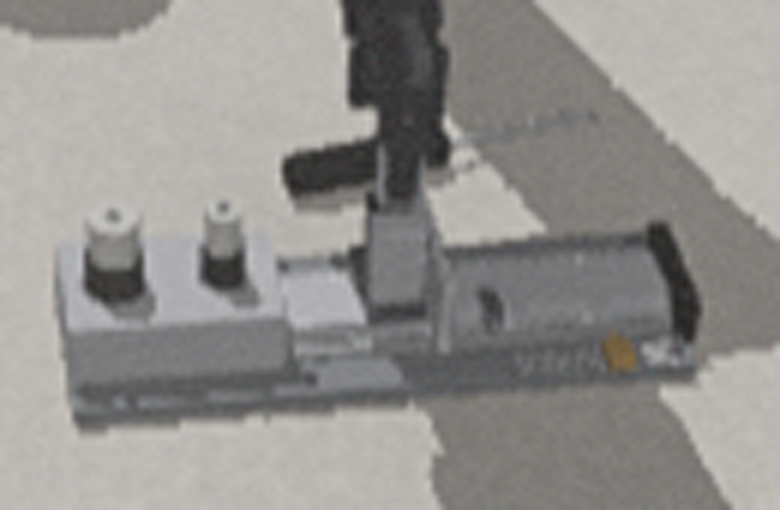

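The gripper is over the T-handle, with the near finger at crop (400,190) above the post. Lowering, then easing toward the crossbar.

Request:
play_rows(series="86 0 0 2.5 0 0 0;86 0 0 2.5 0 0 0;86 0 0 1.8 0 0 0;86 0 0 0 0 0 0;86 0.5 0 0 0 0 0;86 0.3 0 0 0 0 0;86 0 0 0 0 0 0;86 0 0 0 0 0 0")

```text
clock: 20.02
tcp_pos: [0.5204, 0.1177, 0.0596]
orientation: [0.0, 0.752, 0.659, 0.0]
wrist_force: [0.5, -0.6, -0.1]
finger_gap: 0.0737
```

Request:
play_rows(series="86 0.3 0 0 0 0 0;86 0.3 0 0 0 0 0;86 0 0 0 0 0 0")

```text
clock: 20.4
tcp_pos: [0.521, 0.1232, 0.0594]
orientation: [0.0, 0.752, 0.659, -0.0]
wrist_force: [-1.0, -2.9, 1.7]
finger_gap: 0.0735
```

Request:
play_rows(series="86 0.3 0 0 0 0 0;86 0.3 0 0 0 0 0;86 0 0 0 0 0 0")

```text
clock: 20.78
tcp_pos: [0.5219, 0.1297, 0.0593]
orientation: [-0.0, 0.752, 0.659, 0.0]
wrist_force: [-0.9, -3.3, 1.7]
finger_gap: 0.0735
```

Contact with the crossbar came where expected, at about 3 N. Pushing on toward the mark.

Request:
play_rows(series="86 0.8 0.03 0 0 0 0;86 0.8 0.03 0 0 0 0;86 0.8 0 0 0 0 0;86 0.8 0 0 0 0 0;86 0.8 0 0 0 0 0;86 0.6 0 0 0 0 0;86 0.4 0 0 0 0 0;86 0 0 0 0 0 0;86 0 0 0 0 0 0")

```text
clock: 21.9
tcp_pos: [0.5288, 0.179, 0.0593]
orientation: [-0.0, 0.752, 0.659, -0.0]
wrist_force: [-1.5, -4.6, 3.7]
finger_gap: 0.0733
```

Run:
```python
from h import *
s=get_state();print(s["tcp_pos"],cad(s["tcp_pos"]),s["finger_gap"])
for n,o in(("scene",(340,165)),("top",(235,170))):
    im=cams.read_camera(n)[:,:,::-1].copy(); crop(im,*o,80,55,10,n+"8.png");
```

```text
[0.52877935 0.17899876 0.05928746] [-0.00035556  0.17494023  0.05928746] 0.07334918732574969
```

View pics/scene8.png

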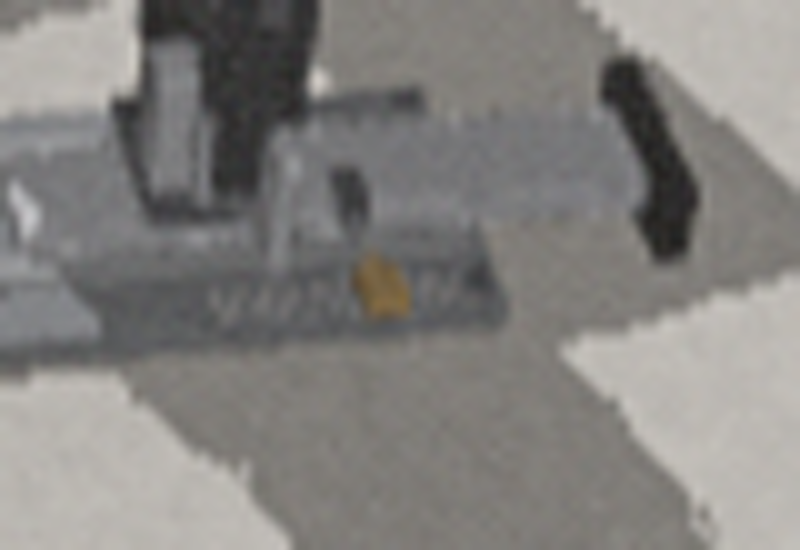

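View pics/top8.png

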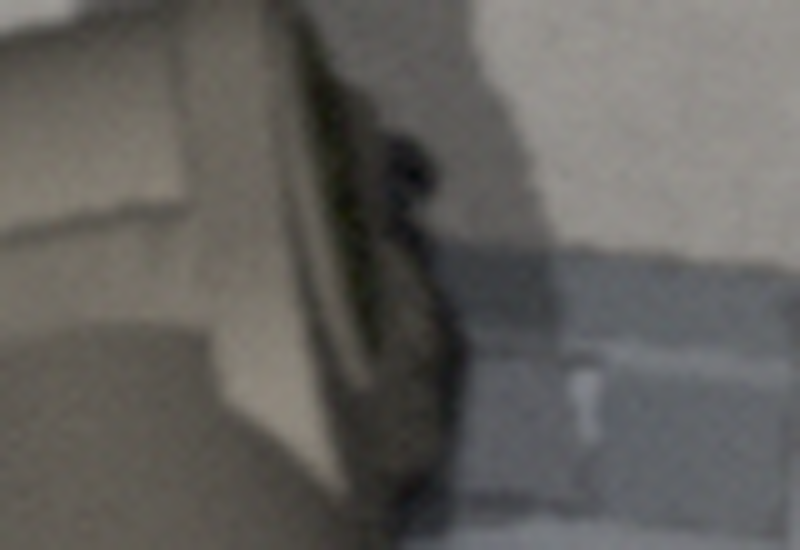

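Run:
```python
from h import *
np.set_printoptions(precision=4,suppress=True)
S8=lambda p:U(p,(340,165),10)
Z=lambda p:U(p,(340,175),13);ZT=lambda p:U(p,(245,183),13)
for z in (.022,.028): print("blk now",cad(onz("scene",S8((350,195)),z)),"start",cad(onz("scene",Z((220,140)),z)), "top start",cad(onz("top",ZT((440,320)),z)))
print("tip scene",cad(onz("scene",S8((368,260)),.02)),cad(onz("scene",Z((485,205)),.02)),"top",cad(onz("top",ZT((205,192)),.02)),cad(tri(Z((485,205)),ZT((205,192)))))
# foot outer end disp & pointer direction: predicted line of y=const at mark
for y in(.2235,.2255):
  P=[np.r_[O+AX*x+AY*y,.022] for x in(.02,.03,.036)]; print((proj("scene",P)-[340,165]+.5)*10)
```

```text
blk now [0.0103 0.2234 0.022 ] start [0.0094 0.1659 0.022 ] top start [0.0142 0.1669 0.022 ]
blk now [0.0173 0.221  0.028 ] start [0.0164 0.1639 0.028 ] top start [0.0138 0.1661 0.028 ]
tip scene [0.0392 0.2221 0.02  ] [0.0383 0.2239 0.02  ] top [0.0378 0.2243 0.02  ] [0.0378 0.2242 0.0196]
[[358.3072 215.3735]
 [366.2672 235.9986]
 [371.0848 248.4815]]
[[364.573  214.8742]
 [372.5655 235.4929]
 [377.4028 247.9719]]
```

The scene view shows the pointer block at crop (350,195) and the mark tip at (368,260). Projected along caddy x they line up within about 2 mm. I'm nudging 0.5 mm further and then closing.

Request:
play_rows(series="86 0.05 0.03 0 0 0 0;86 0 0 0 0 0 0;86 0 0 0 0 0 0;60 0 0 0 0 0 0;40 0 0 0 0 0 0;30 0 0 0 0 0 0;0 0 0 0 0 0 0;0 0 0 0 0 0 0;0 0 0 0 0 0 0;0 0 0 0 0 0 0;0 0 0 0 0 0 0;0 0 0 0 0 0 0", newtons=40)

```text
clock: 23.5
tcp_pos: [0.5301, 0.1793, 0.0597]
orientation: [0.0, 0.752, 0.659, 0.001]
wrist_force: [1.0, -3.5, 5.3]
finger_gap: 0.027
```

Run:
```python
from h import *
s=get_state();print(s["tcp_pos"],cad(s["tcp_pos"]),s["finger_gap"],s["wrist_force"])
for n,o in(("scene",(340,165)),):
    im=cams.read_camera(n)[:,:,::-1].copy(); cv2.imwrite("pics/s9f.png",im);crop(im,*o,80,55,10,n+"9.png");crop(im,260,120,130,95,6,n+"9b.png")
```

```text
[0.5300788  0.17934109 0.05971695] [0.00088804 0.17544919 0.05971695] 0.026968803425824146 [ 0.98300747 -3.53363707  5.3349505 ]
```

View pics/scene9.png

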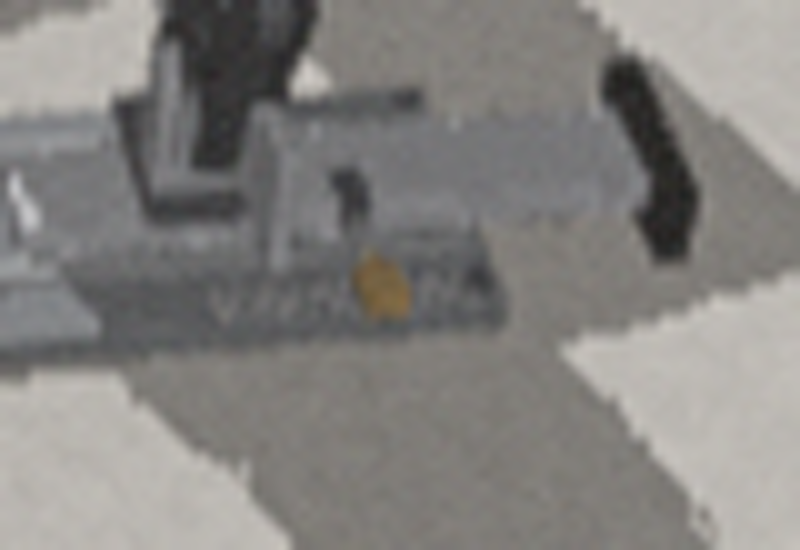

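View pics/scene9b.png

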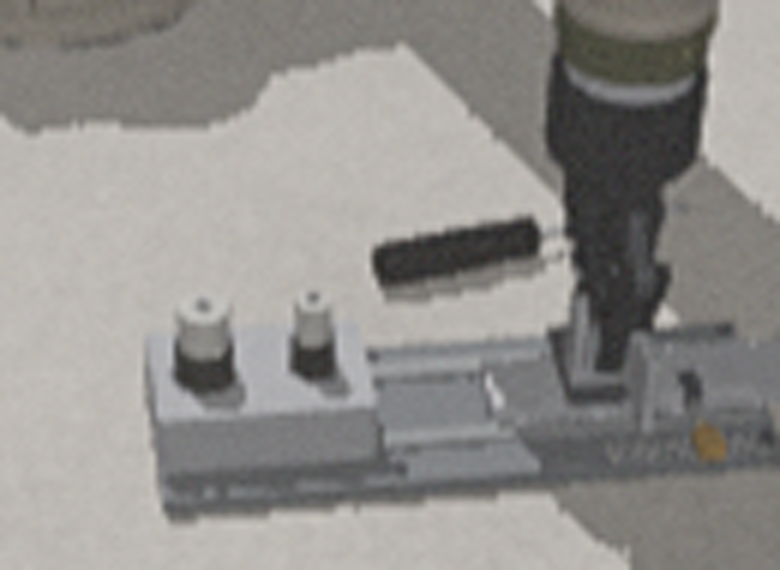

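Run:
```python
from h import *
a=cv2.imread("pics/scene0.png",0);b=cv2.imread("pics/s9f.png",0)
def foot(im,x0):
    c=(im[168:196,x0:x0+20]<62).astype(np.uint8); n,l,st,ce=cv2.connectedComponentsWithStats(c); k=1+np.argmax(st[1:,4]); return ce[k]+[x0,168],st[k]
fa,sa=foot(a,376);fb,sb=foot(b,397);print(fa,sa,fb,sb)
for z in(.012,.02): print(cad(onz("scene",fb,z))-cad(onz("scene",fa,z)))
```

```text
[387.18181818 181.74545455] [ 7  5  8 19 55] [405.09333333 180.88      ] [ 4  3  9 20 75]
[ 2.67043174e-03  5.82059354e-02 -1.11022302e-16]
[0.00264648 0.05768383 0.        ]
```

Request:
play_rows(series="0 0 0 0 0 0 0;0 0 0 0 0 0 0;0 0 0 0 0 0 0;0 0 0 0 0 0 0")

```text
clock: 24.05
tcp_pos: [0.5301, 0.1793, 0.0597]
orientation: [0.0, 0.752, 0.659, 0.001]
wrist_force: [1.0, -4.8, 5.7]
finger_gap: 0.027
```

```bash
python3 -c "
from workcell import workorder;print(workorder.hand_in())"
```

```text
the job is handed in; nothing more can be done
None
```

I handed the job in at about 24 s of the 64 s allowed, with the arm still holding the pinch. `hand_in` gives no verdict, so this rests on my own checks.

- **Rollers:** the thick roller is in the wide bore and the thin one in the narrow bore, both released. Both stood upright in the last pictures. After release their tops triangulated to z ≈ 0.091 m, against 0.089 m expected, which is within camera error.
- **Leg:** I pushed it out by the crossbar with the fingers open. The mark lay about 57.8 mm from the pointer's start, and the leg's foot moved 57.7–58.2 mm between pictures.
- **Lever:** I closed it only once the leg was at the mark. The gripper reads a 27.0 mm gap where 28 mm is expected. It read about 1.4 mm low on both roller hubs too, so the lever is shut. Grip was set to 40 N, and the arm's pose did not change over a further 0.5 s hold.

**What disagreed or went unchecked:**
- **Pointer position:** estimates differed by about 2 mm, because the arm hid the pointer from the top camera during the push. The scene camera and the arm's travel from first contact both fell inside the 5 mm tolerance.
- **Pinch force:** the force on each finger could not be measured directly, so I only know the grip setting.
- **Bystanders:** nothing touched them as far as I saw, but I did not re-measure their positions at the end.

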